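# Stack three odd-shaped roots on the pull-out display board

## Task

Pull the display board fully out of the low red cabinet by its yellow tab. Then stack the three loose roots in a single pile in the middle of the clear part of the board: the brown yam at the bottom, the red sweet potato resting on the yam alone, the tan cassava resting on the sweet potato alone, each kept the way up it lies now; feel for how each one sits, so that all three rest nearly level and stay put when let go. Do not drop any root, and leave the squash, the bottle and the jar where they are.

Things in the scene. Friction and masses are not known exactly. Their poses are not given: they have to be found in the camera images.
- display: low red display cabinet, fixed, 200 deep x 222 wide x 70 mm high, with a shallow blue crate of ginger fixed on its far half (top 100 mm above the table, from 88 mm behind the front face). Origin: middle of the front face, at table height. The front faces its own -x, the way in which the board comes out; x points into the cabinet, y along the face.
- board (a joint): how far the pull-out wooden board has been drawn out of the cabinet: 0 = in, 0.15 m = at its stop (fully out), starts up to 0.03. It slides straight along the cabinet's -x with about 4 N friction and stays where it is left. It is 180 mm wide (y), 14 mm thick, top 22 mm above the table.
- board_tab (a point): centre of the grip part of the yellow tab that stands up at the front edge of the board, moving with the board: 12 mm thick (x), 70 mm wide (y), from the board's top at 22 mm to 62 mm above the table; this point is 45 mm above the table. Its centre is 69 mm before the cabinet's face when the board is in, 219 mm when fully out.
- board_spot (a point): on the top surface of the board (22 mm above the table), moving with it: the middle of the clear part when the board is fully out, then 115 mm before the cabinet's face and 104 mm behind the tab's centre. Axes as the cabinet's.
- yam: big yam: loose rigid dark brown lump, pale cut ends, 150 long (its x), 60 wide (y; flanks upright over the middle third), 51 mm high, about 380 g. Origin under its centre of mass, z up (lies flat at start). Ends at x = -82 and +68 mm. Underside flat from x = -62 to +45 mm. Top: one flat patch, x = -15 to +43 mm, rising 7 degrees towards +x; beyond it falls away 15 to 30 degrees. 
- yam_top (a point): centre of the flat patch on the yam's upper side, 14 mm from the origin towards +x and 48 mm above its underside; axes as the yam's.
- batata: sweet potato: loose rigid dark red lump, pale cut ends, 130 long (its x), 55 wide (y; flanks upright over the middle third), 43 mm high, about 280 g. Origin under its centre of mass, z up (lies flat at start). Ends at x = -66 and +64 mm. Underside flat from x = -39 to +37 mm. Top: one flat patch, x = -37 to +21 mm, rising 7 degrees towards +x; beyond it falls away 15 to 30 degrees. 
- batata_top (a point): centre of the flat patch on the sweet potato's upper side, 8 mm from the origin towards -x and 40 mm above its underside; axes as the sweet potato's. A root set on a sloping patch leans with it: like slopes one above the other add up to too much, opposite ones cancel.
- cassava: cassava piece: loose rigid tan lump, pale cut ends, 110 long (its x), 48 wide (y; flanks upright over the middle third), 41 mm high, about 200 g. Origin under its centre of mass, z up (lies flat at start). Ends at x = -58 and +52 mm. Underside flat from x = -34 to +30 mm. Top: one flat patch, x = -23 to +27 mm, rising 7 degrees towards +x; beyond it falls away 15 to 30 degrees. 
- squash: bystander: round dark green squash with a stalk, 92 mm across, 78 mm high, loose. Origin under its centre.
- sauce: bystander: amber bottle with a yellow cap, 60 mm across, 190 mm high, loose. Origin under its centre.
- jar: bystander: amber jar with a white lid, 70 mm across, 100 mm high, loose. Origin under its centre.
There are look-alikes about, which are no part of the job. What is shaped like the yam but green or turquoise is not meant.

How it is judged:
On the way, in this order (a step that is already met when the one before it is completed fails the run):
1. the board is pulled fully out (value of joint board above 0.135 m), for 0.2 s.
2. the yam lies released and level in the middle of the clear part of the board (value of joint board above 0.135 m and contact force between yam and display above 0.5 N and x of yam in the frame of board_spot between -0.05 and 0.05 m and y of yam in the frame of board_spot between -0.05 and 0.05 m and z of yam in the frame of board_spot between -0.006 and 0.012 m and linear speed of yam below 0.02 m/s and angular speed of yam below 0.15 rad/s and angle between yam's own z axis and vertical below 0.2 rad and contact force between the fingers and yam below 0.05 N), for 0.2 s.
3. the sweet potato rests, released, on the yam alone (contact force between batata and yam above 0.5 N and contact force between batata and display below 0.05 N and linear speed of batata below 0.02 m/s and angular speed of batata below 0.15 rad/s and angle between batata's own z axis and vertical below 0.2 rad and contact force between the fingers and batata below 0.05 N), for 0.2 s.
4. the cassava rests, released, on the sweet potato alone (contact force between cassava and batata above 0.4 N and contact force between cassava and display below 0.05 N and contact force between cassava and yam below 0.05 N and linear speed of cassava below 0.02 m/s and angular speed of cassava below 0.15 rad/s and angle between cassava's own z axis and vertical below 0.2 rad and contact force between the fingers and cassava below 0.05 N), for 0.2 s.
At the end, for the whole second after the job is handed in: Board out over 135 mm; yam on the board, its origin within 50 mm (along, across) of the middle of the clear part; sweet potato resting on the yam only; cassava on the sweet potato only; each the way up it started, within 0.2 rad of level, still and let go (all of step 2 and all of step 3 and all of step 4); the robot touches nothing.
It fails at once if a root is dropped (over 0.6 m/s while not held) ((linear speed of yam above 0.6 m/s and contact force between each of the arm, the fingers and yam below 0.01 N) or (linear speed of batata above 0.6 m/s and contact force between each of the arm, the fingers and batata below 0.01 N) or (linear speed of cassava above 0.6 m/s and contact force between each of the arm, the fingers and cassava below 0.01 N)).
It fails at once if the squash is moved more than 30 mm or tipped (distance of squash from where it was at the start of the episode above 0.03 m or angle between squash's own z axis and vertical above 0.5 rad).
It fails at once if the bottle is moved more than 30 mm or tipped (distance of sauce from where it was at the start of the episode above 0.03 m or angle between sauce's own z axis and vertical above 0.5 rad).
It fails at once if the jar is moved more than 30 mm or tipped (distance of jar from where it was at the start of the episode above 0.03 m or angle between jar's own z axis and vertical above 0.5 rad).
It also fails if it takes over 72 s, if anything falls off the work surface, if the arm or the gripper's body presses on something with over 40 N, if the wrist force passes 120 N, or if a joint passes its speed limit or range.

## Robot

A 6-joint arm with a two-finger parallel gripper is mounted at the origin on the work surface. World frame = base frame: x ahead of the robot, y to its left, z up, the work surface at z = 0. Lengths are in m, angles in rad, forces in N, time in s.
With the tool pointing down it reaches from about 0.375 to 0.975 m from the base axis. Payload 3.8 kg.
Tool frame: the origin (TCP) lies midway between the tips of the shut fingers; the grasp point (between the pads) lies 19 mm behind it; x points along the fingers, y is the direction in which the jaws open and shut, and the axes are right-handed (so a half turn about x gives the same grasp; the last joint's range is limited). The gripper opens to 85 mm and grips with 20 to 120 N. Pads are 22 mm wide; open, the fingers measure 114 mm over their backs; the gripper's body (76 mm by 85 mm) begins 54 mm behind the grasp point. The pads swing forward as they close: fully open they stand 13 mm farther back than shut.
Start: joints at [-0.037, 0.264, 1.604, -0, 1.274, -0.037], TCP at [0.675, -0, 0.21] pointing down, gripper open.
Joint ranges: [-2.63, 2.63], [-0.94, 2.18], [0.31, 2.57], [-1.31, 4.45], [0, 2.66], [-2.55, 2.55]. Speed limits (rad/s): [2.57, 2.57, 3.14, 3.14, 3.14, 3.14].

## Interface

Orientations are given as a rotation vector (axis times angle).
In Python, from workcell import read_state, read_camera, get_calibration, finish_job gives the robot as it stands. The module is installed in compiled form; this text tells all that it offers.
- The arm moves only by the shell command python3 -m creep 'ROWS' [FORCE]. ROWS is JSON, a list of rows, each a list of 3 entries, a list of its own where there are three numbers: the closure in counts, from 0 (fully open) to 255 (shut), then the shift along the world's x, y, z in mm, then the turn about the world's z in rad. In form: [[hand, [tx, ty, tz], spin], ...]. A call has exactly 8 rows; each row shifts and turns the commanded pose from where the row before left it; what a row does not reach is not made up. A row lasts 1/12 s, in which the tool goes at most 41.7 mm and 7.16 degrees, less where a joint would pass 70% of its speed; a pose out of reach is approached as far as the arm can. A call is refused whole if a number of a shift passes 41.7 or a number of a turn 0.125, either way. A call with a gripper value outside its range is refused whole. The fingers move at their own pace and stop on an object; FORCE is the grip in N (left out, the last holds). Time passes only in rows, so rows that do not move let the fingers close, or fill a call up. It gives the time, the measured TCP pose, the force and the opening at its end, in the units of the state.
- read_state(): the state, without advancing time (a new reading comes with each control period).
- read_camera(name): name is "scene" or "side" or "wrist"; returns (picture, depth): 384x512x3 uint8, blue, green, red; 384x512 float32, m along the optical axis (not along the pixel's ray), 0 where there is no reading.
- get_calibration(name): a dict with "K" (3x3 intrinsics, pixels), "k1" (the pictures are not rectified: a ray, as slopes to the right and down, at radius r is drawn at 1 + k1 r^2 times it, then the intrinsics apply), "eye" and "orientation" of the camera in the world. Camera axes: x right, y down, z forward; pixel columns grow to the right and rows downward; lengths in m; the calibration is good to about 2 mm. A picture is of the moment at which its call begins: read the wrist's pose just before it. get_calibration takes no time and is no camera call; for the wrist camera it gives the pose at the moment of the call.
- finish_job(): hands the job in, once; it reports no verdict.
The state is a dict: "time": time; "q": joint angles; "joint_vel": joint speeds; "joint_torque": joint torques, N m; "tool_pos": TCP position; "tcp_rot": TCP orientation; "wrist_force": force on the tool from outside, world axes, zero at the start; "torque": the same for the moment, N m; "width": opening from 0.0 (shut) to 1.0 (fully open).
Only numpy, scipy, OpenCV 4.12 (cv2) and the standard library are available. Lean on these libraries where they do the work, as an engineer would, in place of code of your own. Each camera call takes 0.05 s, during which the arm holds its last target.

## Working session

There is one attempt and no reset: what is moved stays moved. The work goes in short steps, Python scripts to look and compute and a shell command to move; the robot and the scene stay as the last step left them, time stands still between calls to the robot, and variables do not carry over. Pictures are saved under pics/ and viewed, and the job is handed in when it is done.

```bash
mkdir -p pics; ls; cat > h.py <<'E'
import numpy as np, cv2
from workcell import *
def snap(n,f):
    c=get_calibration(n); im,d=read_camera(n); cv2.imwrite(f'pics/{f}.png',im); np.savez(f'pics/{f}.npz',im=im,d=d,**{k:np.array(v) for k,v in c.items()}); return im,d,c
def load(f):
    z=np.load(f'pics/{f}.npz'); return z['im'],z['d'],z
def R(c):
    o=np.array(c['orientation'],float)
    return o if o.shape==(3,3) else cv2.Rodrigues(o)[0]
def rays(c,px):
    px=np.array(px,float).reshape(-1,2);K=np.array(c['K']);k1=float(c['k1'])
    s=np.c_[(px[:,0]-K[0,2])/K[0,0],(px[:,1]-K[1,2])/K[1,1]]; u=s.copy()
    for _ in range(20): u=s/(1+k1*(u**2).sum(1,keepdims=True))
    return np.c_[u,np.ones(len(u))]
def onplane(c,px,z):
    r=rays(c,px)@R(c).T; e=np.array(c['eye']); return e+r*((z-e[2])/r[:,2:3])
def cloud(c,px,d):
    px=np.array(px).reshape(-1,2); dd=d[px[:,1],px[:,0]]; P=(rays(c,px)*dd[:,None])@R(c).T+np.array(c['eye']); return P[dd>0],px[dd>0]
E
python3 - <<'E'
from h import *
print(read_state())
for n in ['scene','side','wrist']:
    im,d,c=snap(n,n+'0'); print(n,c)
E
```

```text
pics
{'time': 0.0, 'q': array([-3.68701636e-02,  2.64797073e-01,  1.60540706e+00,  2.82789440e-05,
        1.27370085e+00, -3.68949487e-02]), 'joint_vel': array([-3.62737032e-04,  1.00176601e-03, -4.29842856e-04, -1.29664616e-03,
       -7.02839339e-05,  7.49629349e-04]), 'joint_torque': array([ 6.10465631e-04, -5.15121067e+01, -3.67308676e+01, -4.07824507e-05,
        1.31324201e-02,  1.46811578e-05]), 'tool_pos': array([6.74202162e-01, 5.77019049e-05, 2.08714645e-01]), 'tcp_rot': array([ 1.20817719,  1.21099081, -1.21083508]), 'wrist_force': array([ 0.55290896, -0.64721115, -0.31224026]), 'torque': array([-0.03394905, -0.01721456, -0.03100249]), 'width': 1.0014509216577248}
scene {'K': array([[367.38811915,   0.        , 256.49587556],
       [  0.        , 367.38811915, 191.01973558],
       [  0.        ,   0.        ,   1.        ]]), 'k1': -0.07932156636374543, 'eye': array([0.88080204, 0.40884205, 0.9643784 ]), 'orientation': array([-0.98334871, -2.70571861,  0.74600884])}
side {'K': array([[484.03561127,   0.        , 253.22114352],
       [  0.        , 484.03561127, 188.7202719 ],
       [  0.        ,   0.        ,   1.        ]]), 'k1': -0.19786284233030516, 'eye': array([ 0.05625501, -1.10735947,  1.07920004]), 'orientation': array([-2.23544268,  0.48298874, -0.22441012])}
wrist {'K': array([[300.33679463,   0.        , 253.71118432],
       [  0.        , 300.33679463, 192.12523806],
       [  0.        ,   0.        ,   1.        ]]), 'k1': -0.032760375650412135, 'eye': array([0.67546911, 0.08155415, 0.37357633]), 'orientation': array([ 2.82021050e+00, -2.11132135e-04, -4.86449165e-03])}
```

View pics/scene0.png

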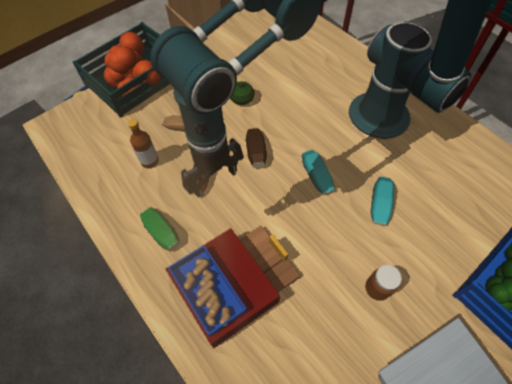

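View pics/side0.png

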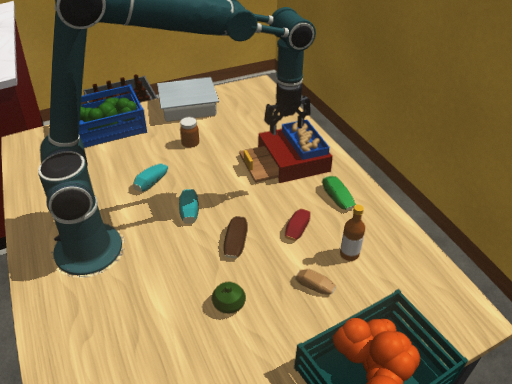

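View pics/wrist0.png

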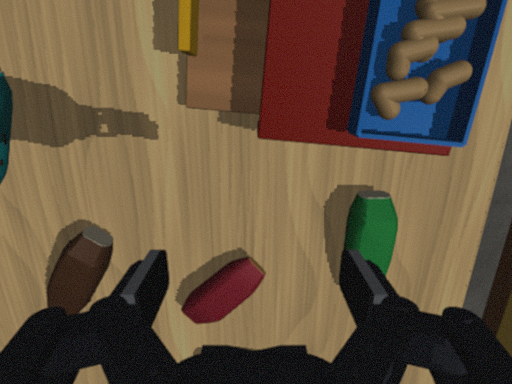

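```bash
cat > obj.py <<'E'
from h import *
H={'yam':((5,15),(60,255),(20,110)),}
def seg(im,seed,tol=28):
    lab=cv2.cvtColor(im,cv2.COLOR_BGR2LAB).astype(int)
    c=lab[seed[1],seed[0]]
E
python3 - <<'E'
from h import *
for f in ['side0','wrist0','scene0']:
    im,d,c=load(f); hsv=cv2.cvtColor(im,cv2.COLOR_BGR2HSV)
    pts={'side0':dict(yam=(236,237),bat=(298,224),cas=(310,280),table=(270,320),tab=(248,158),red=(290,155),board=(262,165)),'wrist0':dict(yam=(80,270),bat=(220,293),tab=(187,20),board=(220,60),red=(310,70)),'scene0':dict(yam=(257,148),tab=(279,246),board=(268,250),cas=(173,122))}[f]
    for k,p in pts.items(): print(f,k,hsv[p[1],p[0]],cloud(c,[p],d)[0].round(3))
im,d,c=load('side0'); 
cv2.imwrite('pics/crop0.png',cv2.resize(im[120:310,170:380],None,fx=3.0,fy=3.0,interpolation=cv2.INTER_CUBIC))
E
```

```text
side0 yam [ 13 144  87] [[ 0.423 -0.179  0.041]]
side0 bat [  1 177 137] [[ 0.616 -0.208  0.043]]
side0 cas [ 16 136 141] [[ 0.545 -0.41   0.037]]
side0 table [ 19 113 224] [[ 0.4   -0.46   0.001]]
side0 tab [ 20 200 173] [[0.601 0.134 0.064]]
side0 red [  3 210 129] [[0.74  0.084 0.069]]
side0 board [ 14 145 139] [[0.655 0.132 0.017]]
wrist0 yam [ 13 173  56] [[ 0.455 -0.129  0.051]]
wrist0 bat [178 184  97] [[ 0.629 -0.171  0.039]]
wrist0 tab [ 22 209 160] [[0.613 0.146 0.063]]
wrist0 board [ 16 124 119] [[0.638 0.115 0.024]]
wrist0 red [  3 210  97] [[0.727 0.102 0.072]]
scene0 yam [ 12 143  66] [[ 0.442 -0.135  0.046]]
scene0 tab [ 19 183 199] [[0.612 0.16  0.066]]
scene0 board [ 13 141 136] [[0.63  0.137 0.022]]
scene0 cas [ 15 128 151] [[ 0.583 -0.402  0.041]]
```

View pics/crop0.png

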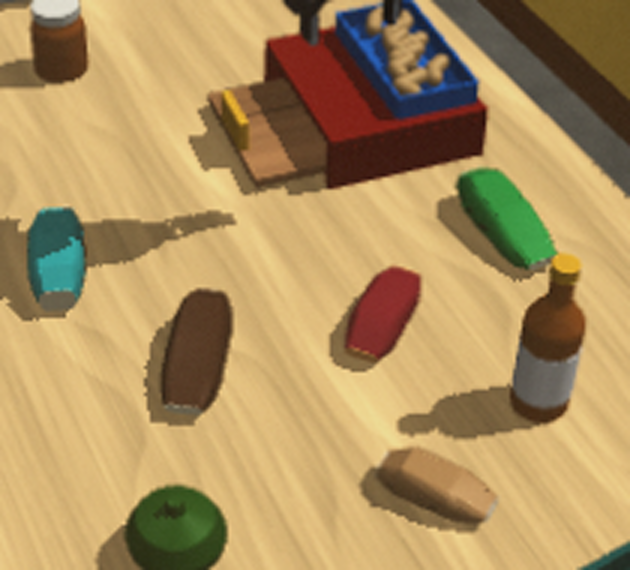

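The side crop shows the yam (dark brown) at side (236,237), the batata (red) at (298,224) and the cassava (tan) at (315,282). The look-alikes are turquoise at (150,178) and (188,205), and green at (338,193). In the scene camera, the yellow tab is at (279,246).

```bash
cat > fit.py <<'E'
from h import *
def allpts(fs,hmin=0.012):
    o=[]
    for f in fs:
        im,d,c=load(f); v,u=np.mgrid[0:384,0:512]; P,px=cloud(c,np.c_[u.ravel(),v.ravel()],d)
        o.append((f,P,im[px[:,1],px[:,0]],px))
    return o
def around(fs,x,y,r,hmin=.012,hmax=.08):
    L=[]
    for f,P,col,px in allpts(fs):
        m=(np.hypot(P[:,0]-x,P[:,1]-y)<r)&(P[:,2]>hmin)&(P[:,2]<hmax); L.append(P[m]); print(f,m.sum(),P[m].mean(0).round(4) if m.any() else '')
    return np.vstack(L)
def rect(P):
    (cx,cy),(w,h),a=cv2.minAreaRect((P[:,:2]*1000).astype(np.float32)); a=np.radians(a)
    if h>w: w,h=h,w; a+=np.pi/2
    c=np.array([cx,cy])/1000; ax=np.array([np.cos(a),np.sin(a)])
    return c,w,h,a,ax
def prof(P,c,ax):
    nv=np.array([-ax[1],ax[0]]); s=(P[:,:2]-c)@ax*1000; t=(P[:,:2]-c)@nv*1000
    for b in range(-90,90,10):
        m=(s>=b)&(s<b+10)&(abs(t)<12)
        if m.sum()>2: print(b+5,m.sum(),(np.percentile(P[m,2],[50])*1000).round(1), end=' | ')
    print()
E
python3 - <<'E'
from fit import *
for n,x,y,r,fs in [('yam',.43,-.155,.1,['side0','scene0','wrist0']),('bat',.61,-.19,.085,['side0','wrist0']),('cas',.557,-.405,.08,['side0','scene0'])]:
    P=around(fs,x,y,r,.013,.056)
    for k in range(2):
        c,w,h,a,ax=rect(P); print(n,c.round(4),round(w,1),round(h,1),'ang',round(a,3))
        break
    prof(P,c,ax)
E
```

```text
side0 772 [ 0.4237 -0.1719  0.0356]
scene0 671 [ 0.4406 -0.1432  0.039 ]
wrist0 3756 [ 0.447  -0.1372  0.0405]
yam [ 0.4291 -0.1585] 164.5 62.2 ang 1.01
-75 36 [21.7] | -65 45 [25.4] | -55 63 [29.4] | -45 97 [32.4] | -35 105 [36.] | -25 114 [38.9] | -15 109 [42.2] | -5 130 [44.8] | 5 142 [46.1] | 15 144 [47.2] | 25 144 [48.2] | 35 149 [49.6] | 45 156 [50.9] | 55 223 [49.1] | 65 227 [43.5] | 75 417 [32.5] | 
side0 531 [ 0.6203 -0.1977  0.0319]
wrist0 3133 [ 0.6318 -0.1725  0.0341]
bat [ 0.6272 -0.1855] 137.9 59.2 ang 0.729
-65 46 [23.6] | -55 83 [26.8] | -45 87 [31.] | -35 95 [35.9] | -25 95 [40.8] | -15 131 [43.3] | -5 131 [41.8] | 5 134 [40.6] | 15 133 [39.5] | 25 138 [38.3] | 35 141 [37.] | 45 150 [34.1] | 55 147 [30.2] | 65 136 [26.1] | 
side0 598 [ 0.5602 -0.4141  0.0298]
scene0 262 [ 0.5802 -0.4084  0.0304]
cas [ 0.5657 -0.4074] 113.8 54.2 ang 2.223
-55 28 [21.8] | -45 40 [24.3] | -35 37 [27.5] | -25 39 [32.9] | -15 37 [35.6] | -5 44 [36.] | 5 37 [37.8] | 15 38 [39.5] | 25 26 [38.9] | 35 17 [35.6] | 45 18 [31.1] | 55 14 [24.8] |
```

```bash
python3 - <<'E'
from fit import *
A=allpts(['scene0','side0','wrist0'])
for f,P,col,px in A:
    hsv=cv2.cvtColor(col[None],cv2.COLOR_BGR2HSV)[0].astype(int)
    near=(abs(P[:,0]-.72)<.22)&(abs(P[:,1]-.12)<.22)
    red=near&((hsv[:,0]<8)|(hsv[:,0]>172))&(hsv[:,1]>190)&(P[:,2]>.064)&(P[:,2]<.076)
    yel=near&(hsv[:,0]>17)&(hsv[:,0]<28)&(hsv[:,1]>150)&(P[:,2]>.03)&(P[:,2]<.075)&(P[:,0]<.68)
    brd=near&(P[:,2]>.014)&(P[:,2]<.03)
    for n,m in [('red',red),('yel',yel),('brd',brd)]:
        if m.sum()>20:
            c,w,h,a,ax=rect(P[m]); print(f,n,m.sum(),c.round(4),round(w,1),round(h,1),round(a,3),P[m].mean(0).round(4), 'corners',cv2.boxPoints(cv2.minAreaRect((P[m,:2]*1000).astype(np.float32))).round(0).tolist())
for n,x,y,fs in [('jar',0,0,0)]: pass
im,d,c=load('side0')
for n,p in dict(jar=(189,122),bottle=(357,208),squash=(229,285),green=(338,180),turq1=(188,195)).items(): print(n,cloud(c,[p],d)[0].round(3))
print(cv2.Rodrigues(read_state()['tcp_rot'])[0].round(3))
E
```

```text
scene0 red 1467 [0.7035 0.1576] 226.2 82.6 1.169 [0.7213 0.1833 0.0715] corners [[621.0, 70.0], [697.0, 37.0], [786.0, 246.0], [710.0, 278.0]]
scene0 yel 188 [0.61   0.1551] 69.3 12.4 1.479 [0.6124 0.1575 0.056 ] corners [[601.0, 121.0], [613.0, 120.0], [619.0, 189.0], [607.0, 190.0]]
scene0 brd 1803 [0.734 0.099] 325.3 280.9 1.44 [0.6558 0.1568 0.0236] corners [[574.0, -44.0], [852.0, -81.0], [895.0, 242.0], [616.0, 279.0]]
side0 red 800 [0.7808 0.1353] 223.3 194.7 1.513 [0.7298 0.1202 0.0692] corners [[677.0, 29.0], [872.0, 18.0], [884.0, 241.0], [690.0, 252.0]]
side0 yel 97 [0.6074 0.148 ] 70.6 12.3 1.49 [0.606  0.1454 0.0523] corners [[598.0, 113.0], [611.0, 112.0], [616.0, 183.0], [604.0, 184.0]]
side0 brd 1036 [0.7115 0.0766] 378.1 203.2 2.202 [0.6807 0.1163 0.0213] corners [[518.0, 169.0], [741.0, -136.0], [905.0, -16.0], [682.0, 289.0]]
wrist0 red 6427 [0.7812 0.0949] 196.1 130.2 3.052 [0.7266 0.095  0.0709] corners [[678.0, 39.0], [873.0, 21.0], [885.0, 151.0], [689.0, 169.0]]
wrist0 yel 1030 [0.6099 0.1453] 51.6 12.0 1.492 [0.6115 0.142  0.0566] corners [[602.0, 120.0], [614.0, 119.0], [618.0, 171.0], [606.0, 171.0]]
wrist0 brd 8371 [0.7209 0.0541] 310.8 140.0 2.435 [0.6524 0.112  0.023 ] corners [[557.0, 102.0], [794.0, -100.0], [885.0, 6.0], [648.0, 208.0]]
jar [[0.472 0.391 0.098]]
bottle [[ 0.711 -0.351  0.192]]
squash [[ 0.326 -0.364  0.077]]
green [[ 0.838 -0.082  0.046]]
turq1 [[0.352 0.056 0.044]]
[[-0.002  1.    -0.   ]
 [ 0.    -0.    -1.   ]
 [-1.    -0.002 -0.   ]]
```

```bash
python3 - <<'E'
from fit import *
for f,P,col,px in allpts(['scene0','side0','wrist0']):
    hsv=cv2.cvtColor(col[None],cv2.COLOR_BGR2HSV)[0].astype(int)
    near=(abs(P[:,0]-.72)<.22)&(abs(P[:,1]-.12)<.22)
    red=near&((hsv[:,0]<8)|(hsv[:,0]>172))&(hsv[:,1]>190)&(P[:,2]>.066)&(P[:,2]<.076)&(P[:,0]>.66)
    Q=P[red]; E=[]
    for y in np.arange(.03,.26,.006):
        m=abs(Q[:,1]-y)<.003
        if m.sum()>3: E.append((Q[m,0].min(),y))
    E=np.array(E,np.float32)*1000; vx,vy,x0,y0=cv2.fitLine(E,cv2.DIST_HUBER,0,.01,.01).ravel()
    print(f,len(E),'angle of face',np.arctan2(vy,vx)%np.pi,'x at y=140',x0+(140-y0)*vx/vy, Q[:,1].min(),Q[:,1].max())
E
```

```text
scene0 33 angle of face 1.4903041 x at y=140 689.40924 0.04322106518245411 0.2561072351562438
side0 37 angle of face 1.4882319 x at y=140 687.84015 0.019250861201475233 0.24938924095381898
wrist0 23 angle of face 1.4908615 x at y=140 687.2784 0.023006036243487488 0.1609352991131519
```

```bash
python3 -m creep '[[60,[-13,30,-16],-0.081],[100,[-13,30,-20],0],[120,[-13,30,-20],0],[120,[-13,30,-20],0],[120,[-13,30,-20],0],[120,[0,0,-14],0],[120,[0,0,0],0],[120,[0,0,0],0]]' 60; python3 - <<'E'
from h import *
snap('wrist','w1')
E
```

```text
time: 0.82
tool_pos: [0.6091, 0.1498, 0.0989]
tcp_rot: [1.266, 1.171, -1.27]
wrist_force: [0.1, 0.5, 0.5]
width: 0.528
```

View pics/w1.png

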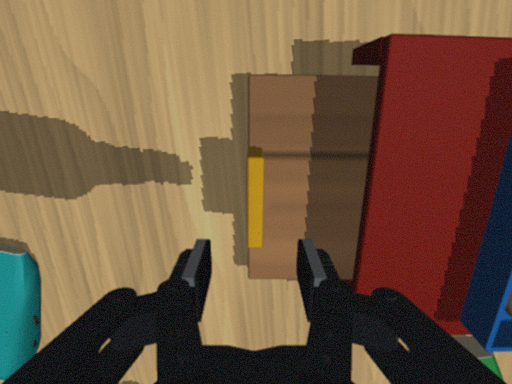

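```bash
python3 - <<'E'
from fit import *
for f,P,col,px in allpts(['w1']):
    hsv=cv2.cvtColor(col[None],cv2.COLOR_BGR2HSV)[0].astype(int)
    m=(hsv[:,0]>17)&(hsv[:,0]<28)&(hsv[:,1]>180)&(P[:,2]>.056)&(P[:,2]<.075)&(abs(P[:,0]-.61)<.03)
    print(rect(P[m])[:4],P[m].mean(0),m.sum())
E
```

```text
(array([0.61063708, 0.15507542]), 69.19732666015625, 11.133695602416992, np.float64(1.482248617394743)) [0.61089371 0.15745591 0.06272644] 1395
```

The w1 picture shows the yellow tab (256,200) standing midway between the fingers, with the jaw axis square to it. I'll go down and grip.

```bash
python3 -m creep '[[120,[1,1,-22],0],[120,[0,1,-22],0],[120,[0,1,-22],0],[120,[0,0,0],0],[255,[0,0,0],0],[255,[0,0,0],0],[255,[0,0,0],0],[255,[0,0,0],0]]' 60
```

```text
time: 1.53
tool_pos: [0.6124, 0.1527, 0.0366]
tcp_rot: [1.27, 1.168, -1.267]
wrist_force: [-2.6, -1.8, 5.3]
width: 0.112
```

```bash
python3 -m creep '[[255,[-8,0.6,0],0],[255,[-20,1.6,0],0],[255,[-22,1.8,0],0],[255,[-22,1.8,0],0],[255,[-22,1.8,0],0],[255,[-22,1.8,0],0],[255,[-20,1.6,0],0],[255,[-8,0.7,0],0]]'
```

```text
time: 2.2
tool_pos: [0.4685, 0.1653, 0.0366]
tcp_rot: [1.273, 1.166, -1.262]
wrist_force: [11.5, -3.7, 0.0]
width: 0.108
```

```bash
python3 - <<'E'
from h import *
s=read_state(); print(s['tool_pos'],s['wrist_force'],s['width'])
snap('wrist','w2'); s=read_state(); print(s['tool_pos'],s['wrist_force'])
E
```

```text
[0.46846311 0.1652897  0.03659665] [11.51431798 -3.74511026  0.01580256] 0.1079190672679939
[0.46876597 0.16526692 0.03660798] [ 1.2611034  -2.43459065  4.8576879 ]
```

View pics/w2.png

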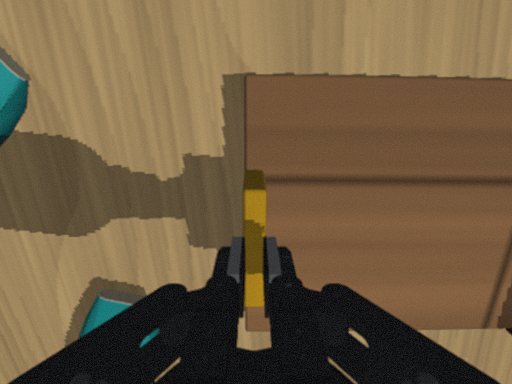

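```bash
python3 -m creep '[[255,[-3,0.2,0],0],[255,[-3,0.3,0],0],[255,[0,0,0],0],[255,[3,-0.2,0],0],[120,[0,0,0],0],[120,[0,0,0],0],[120,[0,0,20],0],[120,[0,0,40],0]]'; python3 - <<'E'
from h import *
snap('side','s2'); print(read_state()['tool_pos'])
snap('scene','c2'); 
E
```

```text
time: 2.92
tool_pos: [0.4581, 0.1636, 0.0892]
tcp_rot: [1.26, 1.176, -1.28]
wrist_force: [0.3, -0.0, -0.8]
width: 0.533
[0.46586036 0.16603709 0.10028361]
```

```bash
python3 - <<'E'
from fit import *
for f,P,col,px in allpts(['w2','s2','c2']):
    hsv=cv2.cvtColor(col[None],cv2.COLOR_BGR2HSV)[0].astype(int)
    near=(abs(P[:,0]-.47)<.04)&(abs(P[:,1]-.16)<.07)
    m=near&(hsv[:,0]>17)&(hsv[:,0]<28)&(hsv[:,1]>150)&(P[:,2]>.03)&(P[:,2]<.075)
    if m.sum()>10: print(f,'yel',rect(P[m])[:4],m.sum())
    b=(abs(P[:,0]-.57)<.16)&(abs(P[:,1]-.14)<.16)&(P[:,2]>.018)&(P[:,2]<.026)
    print(f,'brd',rect(P[b])[:4],b.sum(),P[b,1].min(),P[b,1].max(),P[b,2].mean())
E
```

```text
w2 yel (array([0.46786902, 0.16743944]), 68.81446075439453, 29.312965393066406, np.float64(1.717498369720404)) 2763
w2 brd (array([0.56563965, 0.15873912]), 205.59605407714844, 180.24661254882812, np.float64(3.055372946456532)) 58455 0.060393051323143626 0.25688412336672767 0.02274804847009689
s2 yel (array([0.46673886, 0.16147086]), 78.99048614501953, 11.768977165222168, np.float64(1.480906117889234)) 87
s2 brd (array([0.58934039, 0.14200409]), 270.49249267578125, 232.2747344970703, np.float64(0.03181606357684989)) 1791 0.029910440033293684 0.2616887685675928 0.021666631788441876
c2 yel (array([0.46924585, 0.16755197]), 68.07612609863281, 12.457560539245605, np.float64(1.4905072130931332)) 186
c2 brd (array([0.5917843 , 0.16616669]), 259.0061950683594, 202.72120666503906, np.float64(3.0607895497976445)) 4271 0.05827773166478023 0.2585858974247499 0.023408791782083667
```

View pics/c2.png

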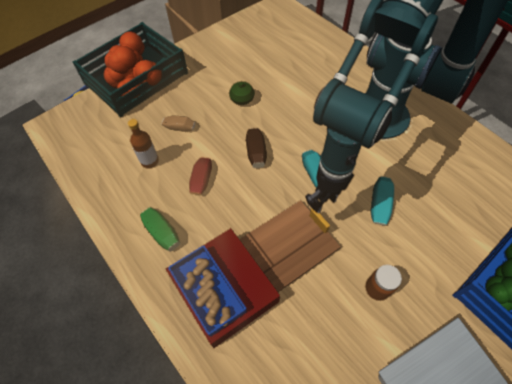

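```bash
python3 -m creep '[[0,[-4,-40,9],-0.06],[0,[-4,-40,9],-0.06],[0,[-4,-40,9],-0.06],[0,[-4,-40,8],-0.06],[0,[-4,-40,8],-0.06],[0,[-4,-40,8],-0.06],[0,[-4,-40,4],-0.06],[0,[-4,-39,4],-0.06]]'; cat > look.py <<'E'
from fit import *
import sys
def pose():
    s=read_state(); M=cv2.Rodrigues(s['tcp_rot'])[0]; print('t',round(s['time'],2),'tcp',s['tool_pos'].round(4),'jaw',round(np.arctan2(M[1,1],M[0,1]),3),'down',M[:,0].round(3),'F',s['wrist_force'].round(2),'T',s['torque'].round(2),'w',round(s['width'],3))
E
python3 - <<'E'
from look import *
pose(); snap('wrist','w3'); pose()
P=around(['w3'],.43,-.155,.1,.013,.056)
c,w,h,a,ax=rect(P); print(c,w,h,a); prof(P,c,ax)
E
```

```text
time: 3.68
tool_pos: [0.4312, -0.1554, 0.1533]
tcp_rot: [1.612, 0.888, -1.611]
wrist_force: [-0.5, 0.3, 0.4]
width: 0.998
t 3.68 tcp [ 0.4312 -0.1554  0.1533] jaw -0.564 down [ 0.001  0.    -1.   ] F [-0.51  0.32  0.36] T [ 0.05  0.01 -0.05] w 0.998
t 3.73 tcp [ 0.4313 -0.1622  0.1544] jaw -0.57 down [ 0.002 -0.006 -1.   ] F [ 0.2  -4.88  1.22] T [-0.23 -0.06 -0.02] w 1.002
w3 7906 [ 0.4349 -0.1495  0.0416]
[ 0.4290325  -0.15801364] 152.40438842773438 61.61886215209961 1.0099433896558063
-75 91 [24.3] | -65 150 [26.8] | -55 165 [30.] | -45 175 [33.1] | -35 188 [36.3] | -25 193 [39.6] | -15 212 [42.4] | -5 238 [45.] | 5 246 [46.2] | 15 255 [47.5] | 25 269 [48.7] | 35 295 [49.7] | 45 295 [50.9] | 55 324 [48.9] | 65 324 [43.4] | 75 215 [38.7] |
```

View pics/w3.png

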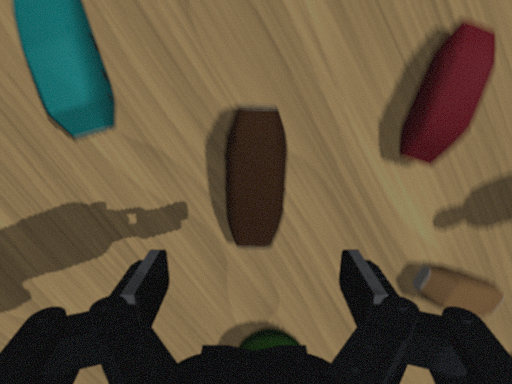

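The w3 picture shows the yam centred at (256,175), flanked evenly by the jaws. Turquoise is at upper left (65,65), batata at right (448,95). I'll descend and grip at its origin.

```bash
python3 -m creep '[[0,[1.5,2,-35],0],[0,[0,0,-40],0],[0,[0,0,-35],0],[0,[0,0,-25],0],[0,[0,0,-12],0],[0,[0,0,0],0],[255,[0,0,0],0],[255,[0,0,0],0]]' 60; python3 -c "
from look import *
pose()"
```

```text
time: 4.4
tool_pos: [0.4343, -0.152, 0.0069]
tcp_rot: [1.61, 0.889, -1.608]
wrist_force: [0.2, 0.1, -0.4]
width: 0.749
t 4.4 tcp [ 0.4343 -0.152   0.0069] jaw -0.561 down [ 0.001 -0.    -1.   ] F [ 0.21  0.05 -0.36] T [-0.01 -0.01 -0.02] w 0.749
```

```bash
python3 -m creep '[[255,[0,0,0],0],[255,[0,0,0],0],[255,[0,0,6],0],[255,[0,0,15],0],[255,[0,0,25],0],[255,[0,0,30],0],[255,[0,0,20],0],[255,[0,0,4],0]]'; python3 -c "
from look import *
pose()"
```

```text
time: 5.07
tool_pos: [0.4372, -0.1535, 0.1114]
tcp_rot: [1.613, 0.881, -1.601]
wrist_force: [1.4, -0.8, -1.6]
width: 0.603
t 5.07 tcp [ 0.4372 -0.1535  0.1114] jaw -0.561 down [ 0.009 -0.004 -1.   ] F [ 1.42 -0.82 -1.6 ] T [-0.02 -0.06  0.03] w 0.603
```

```bash
python3 - <<'E'
from look import *
snap('wrist','w4');pose()
E
```

```text
t 5.12 tcp [ 0.4365 -0.1532  0.1101] jaw -0.561 down [ 0.008 -0.003 -1.   ] F [ 1.06 -0.01 -2.5 ] T [-0.01 -0.03  0.01] w 0.603
```

View pics/w4.png

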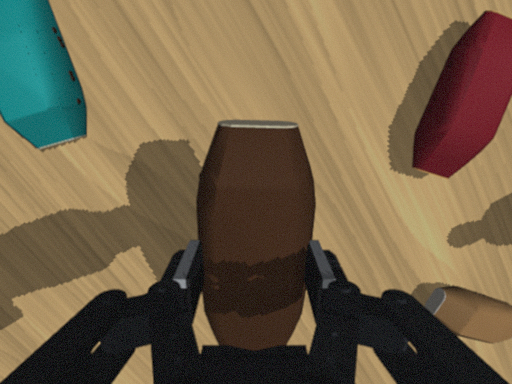

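```bash
python3 -m creep '[[255,[10,20,0],0.04],[255,[16,36,0],0.06],[255,[16,36,0],0.06],[255,[16,36,0],0.06],[255,[16,36,0],0.06],[255,[16,36,0],0.06],[255,[16,36,0],0.06],[255,[16,36,0],0.06]]'; python3 -m creep '[[255,[10,28,0],0.02],[255,[3.5,10,0],0],[255,[0,0,-15],0],[255,[0,0,-25],0],[255,[0,0,-20],0],[255,[0,0,-8],0],[255,[0,0,0],0],[255,[0,0,0],0]]'; python3 - <<'E'
from look import *
pose();snap('side','s5');snap('scene','c5');pose()
E
```

```text
time: 5.78
tool_pos: [0.5546, 0.1218, 0.1041]
tcp_rot: [1.279, 1.163, -1.283]
wrist_force: [0.1, -0.5, -3.0]
width: 0.606
time: 6.45
tool_pos: [0.568, 0.1574, 0.0371]
tcp_rot: [1.267, 1.171, -1.271]
wrist_force: [0.1, 0.1, -2.6]
width: 0.6
t 6.45 tcp [0.568  0.1574 0.0371] jaw -0.082 down [-0.002 -0.001 -1.   ] F [ 0.08  0.1  -2.58] T [ 0.08 -0.04  0.09] w 0.6
t 6.55 tcp [0.5701 0.1579 0.0392] jaw -0.081 down [ 0.002  0.    -1.   ] F [-0.04 -0.37 -3.16] T [-0.   -0.02  0.02] w 0.604
```

View pics/s5.png

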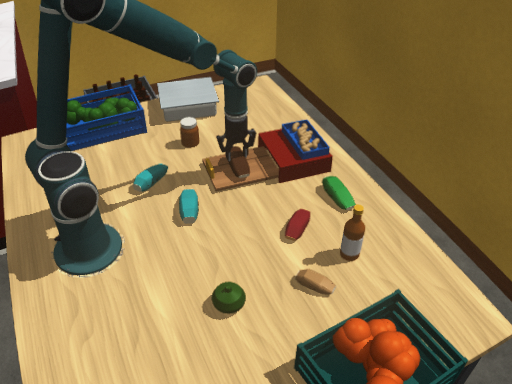

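```bash
python3 -m creep '[[255,[0,0,-4],0],[255,[0,0,-2],0],[255,[0,0,-2],0],[255,[0,0,-1],0],[255,[0,0,0],0],[255,[0,0,0],0],[255,[0,0,0],0],[255,[0,0,0],0]]'
```

```text
time: 7.22
tool_pos: [0.5697, 0.1581, 0.0306]
tcp_rot: [1.27, 1.169, -1.268]
wrist_force: [-2.3, -1.5, 6.0]
width: 0.602
```

```bash
python3 -m creep '[[120,[0,0,0],0],[60,[0,0,0],0],[0,[0,0,0],0],[0,[0,0,0],0],[0,[0,0,15],0],[0,[0,0,35],0],[0,[0,-20,30],0],[0,[0,-35,20],0]]'; python3 - <<'E'
from look import *
pose();snap('wrist','w6');snap('side','s6');pose()
P=around(['w6'],.57,.155,.1,.034,.08)
c,w,h,a,ax=rect(P); print(c,w,h,a); prof(P,c,ax)
E
```

```text
time: 7.88
tool_pos: [0.5707, 0.1053, 0.1321]
tcp_rot: [1.269, 1.17, -1.262]
wrist_force: [0.9, -0.8, 0.0]
width: 1.002
t 7.88 tcp [0.5707 0.1053 0.1321] jaw -0.077 down [ 0.004  0.002 -1.   ] F [ 0.88 -0.76  0.04] T [ 0.01 -0.07  0.01] w 1.002
t 7.98 tcp [0.5727 0.1002 0.1341] jaw -0.083 down [ 0.009 -0.001 -1.   ] F [0.88 0.34 0.43] T [-0.01  0.   -0.  ] w 1.0
w6 13920 [0.5616 0.1598 0.0627]
[0.5352536  0.15328613] 152.48646545410156 131.06109619140625 1.4753911107458435
-65 5 [43.5] | -55 30 [46.1] | -45 54 [50.3] | -35 74 [53.2] | -25 80 [56.2] | -15 89 [59.] | -5 97 [61.4] | 5 101 [62.4] | 15 103 [64.] | 25 101 [64.4] | 35 111 [65.2] | 45 85 [65.3] | 55 50 [61.1] | 65 6 [55.] |
```

View pics/w6.png

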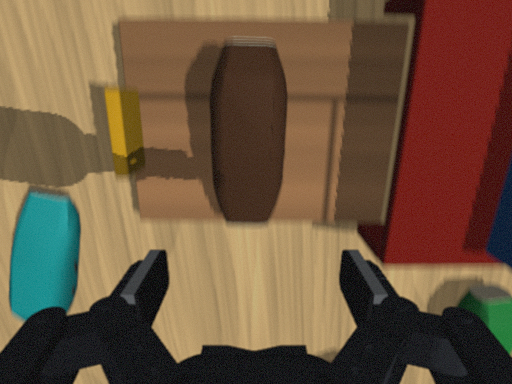

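```bash
python3 - <<'E'
from look import *
for f in ['w6','s6']:
    P=around([f],.575,.155,.095,.034,.08); P=P[P[:,0]>.50];P=P[P[:,0]<.64]
    c,w,h,a,ax=rect(P); print(c,w,h,a); 
    if f=='w6': prof(P,c,ax)
# board front edge/back from tab
im,d,c=load('w6')
E
```

```text
w6 12608 [0.5706 0.1593 0.0638]
[0.5694787  0.15001096] 152.48646545410156 62.29824447631836 1.4753911107458435
-75 133 [46.2] | -65 243 [48.8] | -55 266 [52.] | -45 275 [55.] | -35 304 [58.3] | -25 329 [61.3] | -15 342 [64.2] | -5 389 [67.] | 5 417 [68.1] | 15 439 [69.4] | 25 463 [70.5] | 35 471 [71.7] | 45 512 [72.9] | 55 504 [70.8] | 65 475 [65.1] | 75 285 [60.7] | 
s6 512 [0.5636 0.1345 0.0571]
[0.56867859 0.14805356] 159.2188720703125 61.5523796081543 1.4771811544725402
```

The yam rests level on the board (w6: 212–287, 38–220), profile parallel to what it was on the table. Next, the batata.

```bash
python3 -m creep '[[0,[7,-36,3],-0.095],[0,[7,-36,3],-0.095],[0,[7,-36,3],-0.095],[0,[7,-36,3],-0.095],[0,[7,-36,3],-0.095],[0,[7,-36,3],-0.095],[0,[7,-36,2],-0.095],[0,[7,-34,0],-0.095]]'; python3 - <<'E'
from look import *
snap('side','s7');pose(); snap('wrist','w7'); pose()
P=around(['w7'],.62,-.19,.1,.013,.056)
c,w,h,a,ax=rect(P); print(c,w,h,a); prof(P,c,ax)
E
```

```text
time: 8.65
tool_pos: [0.6252, -0.1846, 0.1487]
tcp_rot: [1.8, 0.682, -1.8]
wrist_force: [0.9, 0.5, -0.1]
width: 0.997
t 8.7 tcp [ 0.6264 -0.1912  0.1487] jaw -0.853 down [ 0.002 -0.005 -1.   ] F [ 2.3  -2.86  0.52] T [-0.12 -0.07  0.  ] w 1.001
t 8.75 tcp [ 0.6256 -0.1878  0.1483] jaw -0.848 down [ 0.    -0.002 -1.   ] F [0.25 0.56 0.39] T [ 0.    0.05 -0.04] w 1.0
w7 6641 [ 0.6348 -0.1788  0.0356]
[ 0.62905774 -0.18377751] 132.4801483154297 57.48902893066406 0.7171503994064237
-65 91 [24.5] | -55 162 [28.6] | -45 171 [33.1] | -35 188 [38.] | -25 207 [42.6] | -15 264 [43.3] | -5 258 [42.] | 5 268 [40.8] | 15 274 [39.6] | 25 288 [38.3] | 35 296 [37.1] | 45 317 [33.6] | 55 287 [29.7] | 65 206 [26.3] |
```

View pics/w7.png

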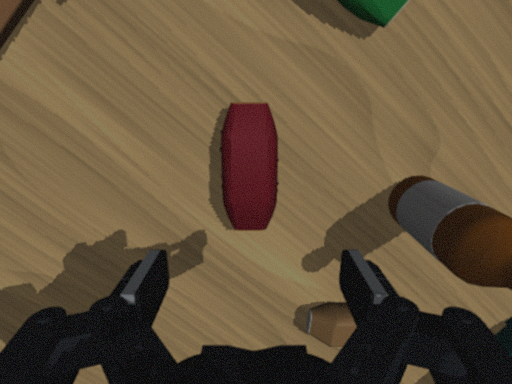

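```bash
python3 -m creep '[[0,[2.5,3,-35],-0.006],[0,[0,0,-40],0],[0,[0,0,-35],0],[0,[0,0,-25],0],[0,[0,0,-10],0],[0,[0,0,0],0],[255,[0,0,0],0],[255,[0,0,0],0]]' 50; python3 -m creep '[[255,[0,0,0],0],[255,[0,0,0],0],[255,[0,0,0],0],[255,[0,0,10],0],[255,[0,0,25],0],[255,[0,0,35],0],[255,[0,0,35],0],[255,[0,0,30],0]]'; python3 - <<'E'
from look import *
pose();snap('wrist','w8');pose()
E
```

```text
time: 9.42
tool_pos: [0.6294, -0.1802, 0.0063]
tcp_rot: [1.802, 0.68, -1.796]
wrist_force: [0.1, 0.6, -0.3]
width: 0.746
time: 10.08
tool_pos: [0.627, -0.1796, 0.1414]
tcp_rot: [1.8, 0.682, -1.8]
wrist_force: [1.5, -0.4, -3.5]
width: 0.544
t 10.08 tcp [ 0.627  -0.1796  0.1414] jaw -0.847 down [-0.  0. -1.] F [ 1.49 -0.44 -3.46] T [-0.01 -0.05 -0.01] w 0.544
t 10.13 tcp [ 0.6313 -0.181   0.1494] jaw -0.847 down [ 0.011 -0.003 -1.   ] F [2.71 0.21 2.4 ] T [-0.06 -0.12  0.02] w 0.555
```

View pics/w8.png

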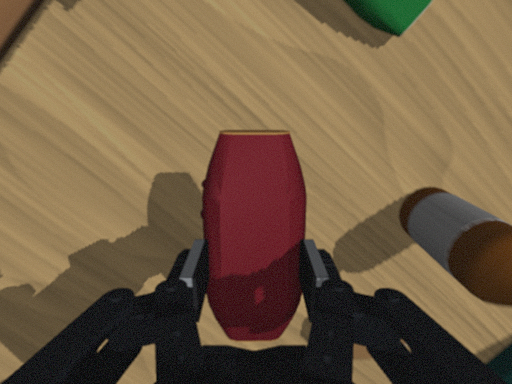

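```bash
python3 - <<'E'
from look import *
im,d,c=load('w8'); 
v,u=np.mgrid[125:330,200:310]; P,px=cloud(c,np.c_[u.ravel(),v.ravel()],d)
t=np.array([.6297,-.1805]); a=-.847+np.pi/2; ax=np.array([np.cos(a),np.sin(a)]); nv=np.array([-ax[1],ax[0]])
col=im[px[:,1],px[:,0]]; hs=cv2.cvtColor(col[None],cv2.COLOR_BGR2HSV)[0]
m=P[:,2]>.13
s=(P[m,:2]-t)@ax*1000; tt=(P[m,:2]-t)@nv*1000
print(np.percentile(s,[.5,99.5]),s.max(),tt.min(),tt.max())
Q=P[m]
for b in range(-60,80,10):
    k=(s>=b)&(s<b+10)&(abs(tt)<12)
    if k.sum()>5: print(b+5,(np.median(Q[k,2])*1000).round(1),end=' | ')
pose()
E
```

```text
[-50.91906868  62.00211337] 62.2977804799741 -26.83526581204861 30.824152580094374
-55 164.9 | -45 168.0 | -35 172.8 | -25 176.6 | -15 175.8 | -5 174.6 | 5 173.5 | 15 172.4 | 25 171.1 | 35 169.1 | 45 165.4 | 55 161.5 | 65 158.5 | t 10.13 tcp [ 0.6313 -0.181   0.1494] jaw -0.847 down [ 0.011 -0.003 -1.   ] F [2.71 0.21 2.4 ] T [-0.06 -0.12  0.02] w 0.555
```

```bash
python3 -m creep '[[255,[-4,22,0],0.05],[255,[-6,37,0],0.095],[255,[-6,37,0],0.095],[255,[-6,37,0],0.095],[255,[-6,37,0],0.095],[255,[-6,37,0],0.095],[255,[-6,37,0],0.095],[255,[-6,37,0],0.095]]'; python3 -m creep '[[255,[-6,37,0],0.036],[255,[-4,26,0],0],[255,[-1.5,11,0],0],[255,[0,0,0],0],[255,[0,0,-20],0],[255,[0,0,-20],0],[255,[0,0,0],0],[255,[0,0,0],0]]'; python3 - <<'E'
from look import *
pose();snap('wrist','w9');snap('side','s9');pose()
E
```

```text
time: 10.8
tool_pos: [0.58, 0.1026, 0.1389]
tcp_rot: [1.302, 1.147, -1.303]
wrist_force: [0.4, -0.0, -2.1]
width: 0.548
time: 11.47
tool_pos: [0.5683, 0.1733, 0.0975]
tcp_rot: [1.277, 1.164, -1.284]
wrist_force: [-0.1, 0.4, -2.7]
width: 0.547
t 11.47 tcp [0.5683 0.1733 0.0975] jaw -0.097 down [-0.004 -0.002 -1.   ] F [-0.11  0.38 -2.66] T [-0.   -0.06  0.03] w 0.547
t 11.57 tcp [0.5707 0.1742 0.0999] jaw -0.097 down [ 0.001 -0.    -1.   ] F [ 0.46  0.48 -3.06] T [ 0.03 -0.04 -0.03] w 0.548
```

View pics/w9.png

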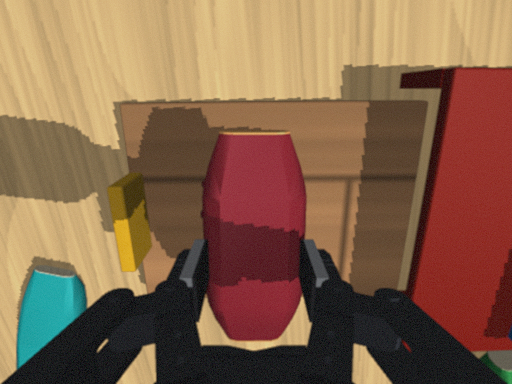

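```bash
python3 -m creep '[[255,[0.5,0,-6],0],[255,[0.5,0,-5],0],[255,[0,0,-3],0],[255,[0,0,-2],0],[255,[0,0,0],0],[255,[0,0,0],0],[255,[0,0,0],0],[255,[0,0,0],0]]' 30; python3 -c "
from look import *
pose()"
```

```text
time: 12.23
tool_pos: [0.5712, 0.1751, 0.0833]
tcp_rot: [1.28, 1.162, -1.279]
wrist_force: [-0.2, -0.4, -3.0]
width: 0.545
t 12.23 tcp [0.5712 0.1751 0.0833] jaw -0.096 down [ 0.  0. -1.] F [-0.18 -0.39 -3.04] T [ 0.01  0.01 -0.  ] w 0.545
```

```bash
python3 -m creep '[[255,[0,0,-2],0],[255,[0,0,-1],0],[255,[0,0,-1],0],[255,[0,0,0],0],[255,[0,0,0],0],[255,[0,0,0],0],[255,[0,0,0],0],[255,[0,0,0],0]]' 25; python3 -c "
from look import *
pose()"
```

```text
time: 12.9
tool_pos: [0.5717, 0.175, 0.0798]
tcp_rot: [1.28, 1.161, -1.278]
wrist_force: [-0.6, -1.9, 5.5]
width: 0.55
t 12.9 tcp [0.5717 0.175  0.0798] jaw -0.096 down [ 0.001  0.    -1.   ] F [-0.62 -1.87  5.45] T [-0.28 -0.02 -0.04] w 0.55
```

```bash
python3 -m creep '[[255,[0,0,-1],0],[255,[0,0,0],0],[255,[0,0,-1],0],[255,[0,0,0],0],[255,[0,0,-1],0],[255,[0,0,0],0],[255,[0,0,0],0],[255,[0,0,0],0]]' 20; python3 - <<'E'
from look import *
pose();snap('wrist','w10')
im,d,c=load('w10'); 
v,u=np.mgrid[125:330,200:310]; P,px=cloud(c,np.c_[u.ravel(),v.ravel()],d)
t=np.array([.5717,.175]); a=-.096+np.pi/2; ax=np.array([np.cos(a),np.sin(a)])
m=P[:,2]>.085
c2,w,h,aa,ax2=rect(P[m]); print(c2,w,h,aa); prof(P[m],t,ax)
E
```

```text
time: 13.57
tool_pos: [0.5724, 0.1752, 0.079]
tcp_rot: [1.281, 1.161, -1.277]
wrist_force: [-3.8, -2.8, 14.7]
width: 0.547
t 13.57 tcp [0.5724 0.1752 0.079 ] jaw -0.096 down [ 0.003  0.001 -1.   ] F [-3.8  -2.75 14.71] T [-0.39  0.67  0.06] w 0.547
[0.57270972 0.17544774] 128.1995086669922 56.075645446777344 1.481307988897727
-55 189 [96.9] | -45 280 [101.8] | -35 318 [107.5] | -25 572 [112.7] | -15 762 [112.6] | -5 828 [112.1] | 5 855 [111.7] | 15 924 [111.2] | 25 979 [110.8] | 35 1090 [109.7] | 45 1124 [106.8] | 55 1125 [103.7] | 65 645 [101.2] |
```

```bash
python3 -m creep '[[255,[0,0,1],0],[255,[0,0,0],0],[105,[0,0,0],0],[90,[0,0,0],0],[60,[0,0,0],0],[30,[0,0,0],0],[30,[0,0,0],0],[30,[0,0,0],0]]' 20; python3 - <<'E'
from look import *
pose();snap('wrist','w11')
im,d,c=load('w11'); 
v,u=np.mgrid[125:330,200:310]; P,px=cloud(c,np.c_[u.ravel(),v.ravel()],d)
t=np.array([.5717,.175]); a=-.096+np.pi/2; ax=np.array([np.cos(a),np.sin(a)])
m=P[:,2]>.085
c2,w,h,aa,ax2=rect(P[m]); print(c2,w,h,aa); prof(P[m],t,ax)
E
```

```text
time: 14.28
tool_pos: [0.5707, 0.175, 0.0766]
tcp_rot: [1.279, 1.163, -1.28]
wrist_force: [-0.1, 0.2, 0.6]
width: 0.882
t 14.28 tcp [0.5707 0.175  0.0766] jaw -0.096 down [-0.001 -0.    -1.   ] F [-0.06  0.15  0.57] T [-0.04  0.01  0.03] w 0.882
[0.57126355 0.17487772] 122.62506866455078 57.546974182128906 1.4926923367675433
-55 129 [96.] | -45 249 [101.3] | -35 301 [107.6] | -25 698 [110.7] | -15 759 [110.7] | -5 800 [110.6] | 5 855 [110.7] | 15 929 [110.7] | 25 1007 [110.7] | 35 1143 [108.9] | 45 1150 [106.4] | 55 1247 [103.7] | 65 161 [94.4] |
```

View pics/w11.png

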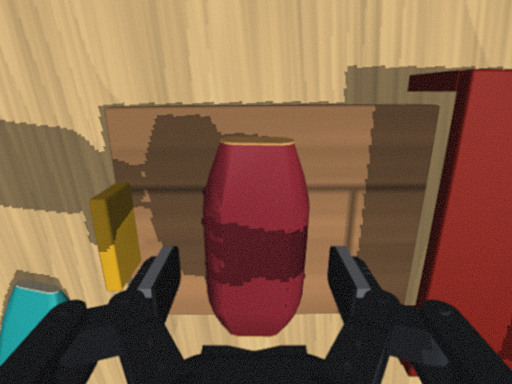

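```bash
python3 -m creep '[[0,[0,0,5],0],[0,[0,0,25],0],[0,[0,0,40],0],[0,[0,-20,20],0],[0,[0,-40,0],0.05],[0,[0,-40,0],0.06],[0,[0,-40,0],0.06],[0,[-1,-40,0],0.06]]'; python3 -m creep '[[0,[-1,-40,0],0.06],[0,[-1,-40,0],0.06],[0,[-1,-40,0],0.06],[0,[-1,-40,0],0.06],[0,[-1,-40,0],0.06],[0,[-1,-40,0],0.06],[0,[0,-40,0],0.06],[0,[0,-40,0],0.06]]'; python3 -m creep '[[0,[0,-40,-5],0.038],[0,[0,-32,-5],0],[0,[0,-10,-5],0],[0,[0,0,-5],0],[0,[0,0,-5],0],[0,[0,0,0],0],[0,[0,0,0],0],[0,[0,0,0],0]]'; python3 - <<'E'
from look import *
pose(); snap('wrist','w12'); pose()
P=around(['w12'],.565,-.405,.08,.013,.056)
c,w,h,a,ax=rect(P); print(c,w,h,a); prof(P,c,ax)
E
```

```text
time: 15.0
tool_pos: [0.5702, -0.0064, 0.1681]
tcp_rot: [1.108, 1.27, -1.106]
wrist_force: [0.4, -0.3, 0.3]
width: 1.001
time: 15.67
tool_pos: [0.5637, -0.3271, 0.1677]
tcp_rot: [0.744, 1.439, -0.744]
wrist_force: [1.0, 0.1, 0.0]
width: 1.004
time: 16.33
tool_pos: [0.5645, -0.4053, 0.1424]
tcp_rot: [0.716, 1.45, -0.715]
wrist_force: [0.0, -0.2, -0.2]
width: 1.005
t 16.33 tcp [ 0.5645 -0.4053  0.1424] jaw 0.654 down [ 0.  0. -1.] F [ 0.05 -0.19 -0.16] T [0.   0.01 0.  ] w 1.005
t 16.38 tcp [ 0.5646 -0.4056  0.1427] jaw 0.654 down [ 0.001 -0.    -1.   ] F [ 0.63 -0.24 -0.31] T [-0.06  0.01 -0.02] w 1.003
w12 4917 [ 0.562  -0.4014  0.0339]
[ 0.56608124 -0.40695181] 112.61076354980469 50.32460403442383 2.1783985268672925
-55 104 [22.2] | -45 168 [25.5] | -35 186 [29.4] | -25 195 [33.5] | -15 229 [36.2] | -5 245 [37.4] | 5 257 [38.5] | 15 266 [39.8] | 25 285 [40.9] | 35 324 [38.5] | 45 313 [32.7] | 55 222 [27.4] |
```

View pics/w12.png

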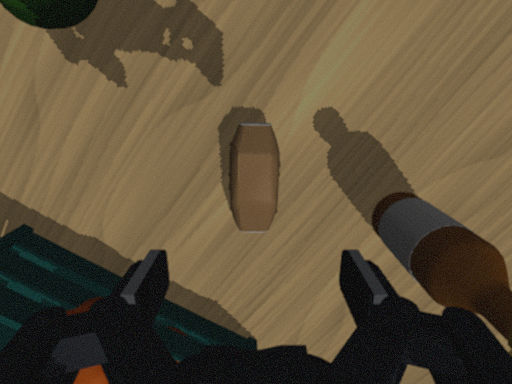

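```bash
python3 - <<'E'
from look import *
for f,P,col,px in allpts(['w12','side0','scene0']):
    t=np.array([.5644,-.4045]); a=.608; j=np.array([np.cos(a),np.sin(a)]); n=np.array([-j[1],j[0]])
    s=(P[:,:2]-t)@j*1000; tt=(P[:,:2]-t)@n*1000
    m=(abs(s)<75)&(abs(tt)<60)&(P[:,2]>.012)&~((abs(s)<30))&(P[:,2]<.15)
    print(f,m.sum(), np.c_[s,tt,P[:,2]*1000][m][:6].round() if m.any() else '')
E
```

```text
w12 0 
side0 0 
scene0 0
```

```bash
python3 -m creep '[[0,[0,1,-35],-0.045],[0,[0,0,-40],0],[0,[0,0,-35],0],[0,[0,0,-20],0],[0,[0,0,-10],0],[0,[0,0,0],0],[255,[0,0,0],0],[255,[0,0,0],0]]' 50; python3 -m creep '[[255,[0,0,0],0],[255,[0,0,0],0],[255,[0,0,0],0],[255,[0,0,0],0],[255,[0,0,10],0],[255,[0,0,20],0],[255,[0,0,20],0],[255,[0,0,0],0]]'; python3 - <<'E'
from look import *
pose();snap('wrist','w13');pose()
im,d,c=load('w13'); s=read_state()
v,u=np.mgrid[100:340,195:315]; P,px=cloud(c,np.c_[u.ravel(),v.ravel()],d)
M=cv2.Rodrigues(s['tcp_rot'])[0]; a=np.arctan2(M[1,1],M[0,1])+np.pi/2; ax=np.array([np.cos(a),np.sin(a)]); t=s['tool_pos'][:2]
m=P[:,2]>s['tool_pos'][2]+.01; print('max s',((P[m,:2]-t)@ax).max(), rect(P[m])[:4],a); prof(P[m],t,ax)
E
```

```text
time: 17.05
tool_pos: [0.5659, -0.4071, 0.0048]
tcp_rot: [0.75, 1.433, -0.751]
wrist_force: [0.5, -0.0, 0.9]
width: 0.751
time: 17.72
tool_pos: [0.5668, -0.4083, 0.0578]
tcp_rot: [0.749, 1.428, -0.752]
wrist_force: [1.3, -0.8, -0.6]
width: 0.475
t 17.72 tcp [ 0.5668 -0.4083  0.0578] jaw 0.607 down [ 0.007 -0.005 -1.   ] F [ 1.35 -0.83 -0.62] T [-0.04 -0.04  0.01] w 0.475
t 17.77 tcp [ 0.5662 -0.4078  0.0558] jaw 0.607 down [ 0.005 -0.004 -1.   ] F [-0.05 -0.7  -1.61] T [-0.    0.05  0.01] w 0.48
max s 0.055513052685746286 (array([ 0.56792407, -0.40791489]), 112.86953735351562, 59.72896194458008, np.float64(2.194478826687245)) 2.1777654991820583
-55 229 [75.3] | -45 364 [78.7] | -35 411 [82.5] | -25 470 [86.2] | -15 667 [88.5] | -5 732 [89.6] | 5 807 [90.8] | 15 876 [91.9] | 25 980 [92.8] | 35 1262 [89.9] | 45 1189 [83.7] | 55 750 [78.5] |
```

View pics/w13.png

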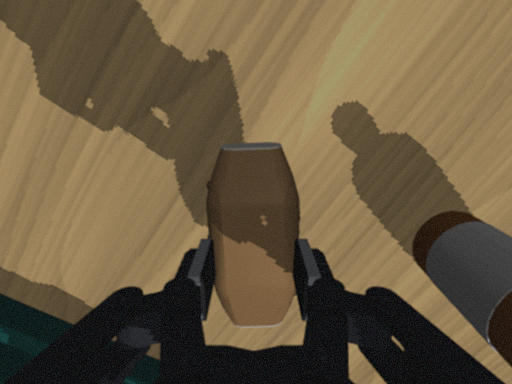

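```bash
python3 -m creep '[[255,[0,0,30],0],[255,[0,0,40],0],[255,[0,0,40],0],[255,[0,20,5],-0.04],[255,[0,38,0],-0.05],[255,[0,38,0],-0.05],[255,[0,38,0],-0.05],[255,[0,38,0],-0.05]]'; python3 -m creep '[[255,[0,38,0],-0.05],[255,[1,38,0],-0.05],[255,[1,38,0],-0.05],[255,[1,38,0],-0.05],[255,[1,38,0],-0.05],[255,[0,38,0],-0.05],[255,[0,38,0],-0.05],[255,[0,38,0],-0.05]]'; python3 -m creep '[[255,[0,38,0],-0.05],[255,[0,38,0],-0.013],[255,[1,22,0],0],[255,[0,10,0],0],[255,[0,0,0],0],[255,[0,0,0],0],[255,[0,0,0],0],[255,[0,0,0],0]]'; python3 - <<'E'
from look import *
pose();snap('wrist','w14')
E
```

```text
time: 18.43
tool_pos: [0.5627, -0.2322, 0.1655]
tcp_rot: [0.937, 1.362, -0.938]
wrist_force: [0.9, 0.8, -1.8]
width: 0.478
time: 19.1
tool_pos: [0.5667, 0.0717, 0.1657]
tcp_rot: [1.234, 1.193, -1.237]
wrist_force: [1.6, -0.1, -1.9]
width: 0.479
time: 19.77
tool_pos: [0.5689, 0.1763, 0.1667]
tcp_rot: [1.28, 1.161, -1.282]
wrist_force: [-0.2, 0.0, -2.4]
width: 0.475
t 19.77 tcp [0.5689 0.1763 0.1667] jaw -0.098 down [-0.001 -0.001 -1.   ] F [-0.24  0.05 -2.36] T [-0.03 -0.03  0.03] w 0.475
```

View pics/w14.png

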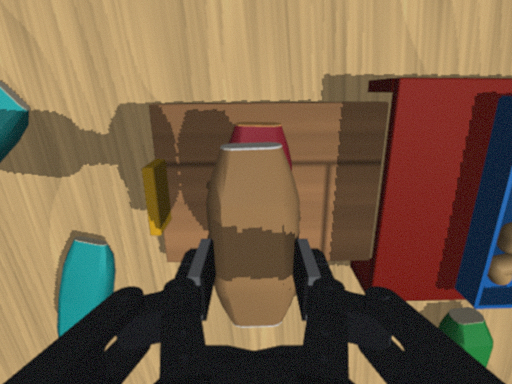

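```bash
python3 -m creep '[[255,[1,0,-12],0],[255,[1,0,-14],0],[255,[1,0,-10],0],[255,[0,0,-6],0],[255,[0,0,-2],0],[255,[0,0,0],0],[255,[0,0,0],0],[255,[0,0,0],0]]' 30; python3 -c "
from look import *
pose()"
```

```text
time: 20.48
tool_pos: [0.5726, 0.1782, 0.1238]
tcp_rot: [1.28, 1.162, -1.278]
wrist_force: [0.8, 0.3, -1.9]
width: 0.48
t 20.48 tcp [0.5726 0.1782 0.1238] jaw -0.096 down [ 0.001  0.    -1.   ] F [ 0.8   0.27 -1.92] T [-0.03 -0.03  0.02] w 0.48
```

```bash
python3 -m creep '[[255,[0,-1,-3],0],[255,[0,-1,-2],0],[255,[0,0,-1],0],[255,[0,0,0],0],[255,[0,0,0],0],[255,[0,0,0],0],[255,[0,0,0],0],[255,[0,0,0],0]]' 25; python3 -c "
from look import *
pose()"
```

```text
time: 21.15
tool_pos: [0.5721, 0.1761, 0.1172]
tcp_rot: [1.28, 1.162, -1.279]
wrist_force: [-0.1, -0.2, -2.9]
width: 0.478
t 21.15 tcp [0.5721 0.1761 0.1172] jaw -0.096 down [ 0.  0. -1.] F [-0.14 -0.2  -2.93] T [ 0.05 -0.02 -0.02] w 0.478
```

```bash
python3 -m creep '[[255,[0,0,-1],0],[255,[0,0,0],0],[255,[0,0,-1],0],[255,[0,0,0],0],[255,[0,0,0],0],[255,[0,0,0],0],[255,[0,0,0],0],[255,[0,0,0],0]]' 25; python3 -c "
from look import *
pose()"
```

```text
time: 21.82
tool_pos: [0.5723, 0.176, 0.1158]
tcp_rot: [1.28, 1.162, -1.279]
wrist_force: [-2.8, -1.4, 6.4]
width: 0.478
t 21.82 tcp [0.5723 0.176  0.1158] jaw -0.096 down [ 0.001  0.    -1.   ] F [-2.79 -1.36  6.35] T [-0.19  0.46 -0.  ] w 0.478
```

```bash
python3 -m creep '[[255,[0,0,0.5],0],[255,[0,0,0],0],[120,[0,0,0],0],[105,[0,0,0],0],[80,[0,0,0],0],[50,[0,0,0],0],[30,[0,0,0],0],[30,[0,0,0],0]]' 20; python3 - <<'E'
from look import *
pose();snap('wrist','w15')
im,d,c=load('w15'); 
v,u=np.mgrid[100:340,195:315]; P,px=cloud(c,np.c_[u.ravel(),v.ravel()],d)
t=np.array([.5723,.176]); a=-.096+np.pi/2; ax=np.array([np.cos(a),np.sin(a)])
m=P[:,2]>.125; print(rect(P[m])[:4]); prof(P[m],t,ax)
E
```

```text
time: 22.48
tool_pos: [0.572, 0.176, 0.1154]
tcp_rot: [1.28, 1.162, -1.28]
wrist_force: [-0.3, -0.0, 1.1]
width: 0.881
t 22.48 tcp [0.572  0.176  0.1154] jaw -0.096 down [-0.  0. -1.] F [-0.32 -0.    1.05] T [-0.    0.07 -0.04] w 0.881
(array([0.57237152, 0.17620038]), 113.36365509033203, 50.80668258666992, np.float64(1.4720938510002164))
-55 185 [132.8] | -45 362 [135.8] | -35 398 [139.8] | -25 464 [143.7] | -15 649 [146.4] | -5 721 [147.6] | 5 797 [148.9] | 15 879 [150.1] | 25 949 [151.3] | 35 1249 [149.2] | 45 1215 [143.1] | 55 888 [137.7] |
```

View pics/w15.png

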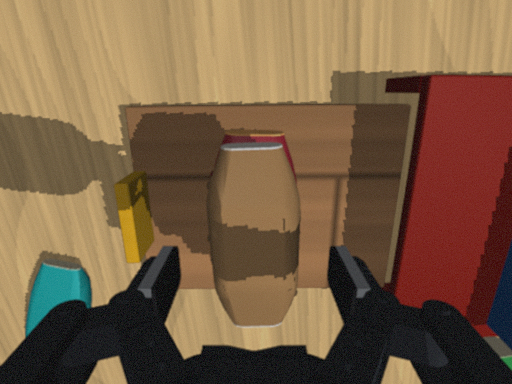

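```bash
python3 -m creep '[[0,[0,0,0],0],[0,[0,0,5],0],[0,[0,0,20],0],[0,[0,0,35],0],[0,[0,0,40],0],[0,[0,-10,20],0],[0,[0,-40,0],0],[0,[0,-40,0],0]]'; python3 -m creep '[[0,[0,-40,0],0],[0,[0,-30,0],0],[0,[0,0,0],0],[0,[0,0,0],0],[0,[0,0,0],0],[0,[0,0,0],0],[0,[0,0,0],0],[0,[0,0,0],0]]'; python3 - <<'E'
from look import *
pose();im,_,_=snap('wrist','w16');s,_,_=snap('side','s16');sc,_,_=snap('scene','c16');pose()
b=np.hstack([cv2.resize(s[100:230,150:350],None,fx=2,fy=2,interpolation=2),cv2.resize(sc[160:290,190:390],None,fx=2,fy=2,interpolation=2)]);cv2.imwrite('pics/end.png',b)
i0=load('side0')[0];k0=load('scene0')[0]
for n,p in dict(jar=(189,132),bottle=(352,240),squash=(229,297)).items():
    q=np.s_[p[1]-25:p[1]+25,p[0]-20:p[0]+20]; print(n,cv2.absdiff(i0[q],s[q]).mean())
E
```

```text
time: 23.2
tool_pos: [0.5738, 0.0866, 0.2394]
tcp_rot: [1.281, 1.16, -1.272]
wrist_force: [0.4, -0.5, 0.0]
width: 0.999
time: 23.87
tool_pos: [0.572, 0.0172, 0.2355]
tcp_rot: [1.278, 1.163, -1.278]
wrist_force: [0.2, 0.5, 0.1]
width: 1.003
t 23.87 tcp [0.572  0.0172 0.2355] jaw -0.094 down [-0.  0. -1.] F [0.17 0.54 0.08] T [-0.01 -0.03 -0.02] w 1.003
t 24.02 tcp [0.572  0.0168 0.2355] jaw -0.095 down [-0.  0. -1.] F [-0.21  0.44  0.45] T [ 0.02 -0.02  0.02] w 0.995
jar 1.4488333333333334
bottle 1.2525
squash 1.2213333333333334
```

View pics/end.png

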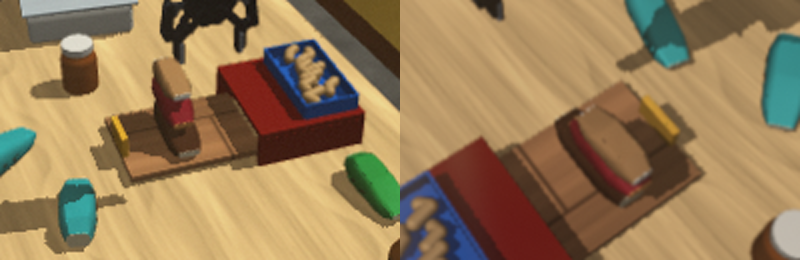

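The picture shows the three-root pile on the pulled-out board (side crop 175,105), upright with the hand clear. The jar, bottle and squash are unchanged. One last check of heights and tab before I hand it in.

```bash
python3 - <<'E'
from look import *
P=around(['w16'],.572,.176,.04,.12,.17); a=1.475; prof(P,np.array([.5723,.176]),np.array([np.cos(a),np.sin(a)]))
for f,P,col,px in allpts(['w16','c16']):
    hsv=cv2.cvtColor(col[None],cv2.COLOR_BGR2HSV)[0].astype(int)
    m=(abs(P[:,0]-.47)<.03)&(abs(P[:,1]-.16)<.07)&(hsv[:,0]>17)&(hsv[:,0]<28)&(hsv[:,1]>150)&(P[:,2]>.03)
    if m.sum()>10: print(f,rect(P[m])[:4])
print(finish_job())
E
```

```text
w16 2507 [0.5715 0.1524 0.1425]
-35 426 [139.9] | -25 479 [143.8] | -15 476 [146.4] | 
w16 (array([0.46998425, 0.16652875]), 69.64701080322266, 12.833845138549805, np.float64(1.479597706845678))
c16 (array([0.46904047, 0.16792041]), 68.00286102294922, 13.448074340820312, np.float64(1.4900562067625283))
the job is handed in; nothing more can be done
None
```

I pulled the board out by its yellow tab and stacked the three roots on it: yam, then sweet potato turned end for end, then cassava. I handed the job in at about 24 s. No verdict came back, so the results below are my own measurements.

- **Board:** the tab stands about 220 mm before the cabinet's face, which is the full 150 mm out.
- **Yam:** it lies level, with its origin within a few mm of the middle of the clear part.
- **Sweet potato:** I pressed it lightly onto the yam's slope before letting go. Its top patch then measured level to about 0.1 mm over 50 mm, so the two slopes cancelled.
- **Cassava:** after release its height profile had the same slope as when it lay flat on the table, so it sits level. A last look from farther off agreed with this, but its depth points covered only the near end of the root.
- **Bystanders:** the jar, bottle and squash look unchanged in the side camera. The hand was clear of everything at the end.

No check failed. The camera views differed by 2–4 mm on some positions, which is well within the allowed margins.

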